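# Wedge the brush rack's end post tight

### The job

The end post of the brush rack has come away from the rail because its wedge is out. Push the wedge nose first into the slot of the rail's tenon, sloping side towards the post, until it bites, and let go of it; then take the wooden mallet and drive the wedge in with repeated light taps on its butt, no heavy blows, until it stops moving forward and the post sits tight on the rail's shoulder. Lay the mallet back down on the bench and leave the other things where they are.

Things in the scene. Friction and masses are not known exactly. Their poses are not given: they have to be found in the camera images.
- rack: Low pine brush rack, fixed. Origin on the bench under the middle of the slot in its tenon; x = the way the wedge is driven, y along the rail to the far post, z up. Rail 50 thick (x), its shoulder at y +40 mm; from there a tenon (x -25 to +25, z 45 to 105) sticks out through the end post to y -42. Posts 190 high; brushes hang in front of the rail from y +90 on, out to x -60.
- mortise (a point): Middle of the slot through the tenon, 75 mm above the bench, axes as the rack's. Slot 24.5 high, x -25 to +25 mm. Its -y wall is straight, along x, at y -15. On +y the wedge bears on a sloping seat (1:7) cut in the end post, its face at y +10 minus the gap at x 0, 5 more at the post's front (x -37). The fit varies by 1.2 mm, so the wedge's depth when home varies by 9 mm or so either way.
- end_post (a joint): Gap (m) between end post and rail shoulder: 0.0028 to 0.0038 at the start, 0 = tight. The post (74 in x, 35 in y, on a foot 180 long in x, 44 wide, 24 high) slides along the tenon with about 6 N of friction, to +y as the wedge goes in: some 7 mm of wedge travel per mm of gap, against 6 to 14 N. Home when taps of 15 to 18 N no longer move it.
- wedge: Loose beech wedge lying flat, 170 long (x), 22 high, 34 wide at the butt (x -85), 10 at the nose (x +85). Origin under its middle, on the underside. Its -y side (y -11) is straight, along x; its +y side slopes 1:7. Home: axes as the rack's, origin 21 (+-9) mm past the slot's middle in x, y -4, butt some 27 mm proud of the post's front. 55 g. It splits over 28 N.
- wedge_butt (a point): Middle of the wedge's butt face (34 wide, 22 high), where the mallet strikes; wedge axes.
- wedge_nose (a point): Middle of the wedge's nose (10 wide, 18 high); wedge axes.
- mallet: Beech joiner's mallet lying on its side. Origin under the middle of its head, on the underside. Head 100 in x (striking faces x -50 and +50), 70 in y, 56 high; handle along -y from y -35 to -239 mm, 28 wide in x, 20 high, its middle 28 mm above the underside. 0.32 kg, centre of mass about 25 mm from the head's middle, on the handle's side.
- mallet_grip (a point): Point on the middle of the mallet's handle, 56 mm from the head's middle, 28 mm above the underside; mallet axes.
- pump_bottle: Green plastic pump bottle, empty, 68 across, 196 high; origin under its middle.
- shedding_comb: Steel comb with wooden handle, 135 long in x, 110 wide in y, 14 high; origin on the bench by the back of the teeth, handle to -x.
- bristle_brush: Wooden bristle brush lying on its bristles, 155 x 56 x 44 high; origin under its middle.
- enamel_cup: Small white enamel cup, 72 across, 68 high, handle to +y; origin under its middle.
- salve_tin: Flat round tin, 68 across, 32 high; origin under its middle.
- hoof_pick: Hoof pick, wooden handle, 150 long in x, 22 wide, 16 high; origin on the bench near its middle.
- soap_bar: Bar of saddle soap, 85 x 55 x 26 high; origin under its middle.
Not all that is in view belongs to the job. What is shaped like the wedge but pink or purple is not meant.

How it is judged:
By the outcome, as a careful person would: the job done as asked, in the order asked, and still so for the second after the job is handed in, with the robot touching nothing.
It also fails if it takes over 72 s, if anything falls off the work surface, if the arm or the gripper's body presses on something with over 40 N, if the wrist force passes 120 N, or if a joint passes its speed limit or range.

### The arm

A 6-joint arm with a two-finger parallel gripper is mounted at the origin on the work surface. World frame = base frame: x ahead of the robot, y to its left, z up, the work surface at z = 0. Lengths are in mm, angles in degrees, forces in N, time in s.
With the tool pointing down it reaches from about 375 to 975 mm from the base axis. Payload 3.8 kg.
Tool frame: the origin (TCP) lies midway between the tips of the shut fingers; the grasp point (between the pads) lies 19 mm behind it; z points along the fingers, y is the line along which they close (so a half turn about z gives the same grasp; the last joint's range is limited). The gripper opens to 85 mm and grips with 20 to 120 N. Pads are 22 mm wide; open, the fingers measure 114 mm over their backs; the gripper's body (76 mm by 85 mm) begins 54 mm behind the grasp point. The pads swing forward as they close: fully open they stand 13 mm farther back than shut.
Start: joints at [-66.285, 15.12, 91.902, -0, 72.978, -2.114], TCP at [294.082, -607.564, 231.28] pointing down, gripper open.
Joint ranges: [-150.88, 150.88], [-54.13, 125.18], [17.81, 147.31], [-75.09, 255.09], [0, 152.58], [-146.25, 146.25]. Speed limits (degrees/s): [147.25, 147.25, 180, 180, 180, 180].

### API

Orientations are given as a 3x3 rotation matrix whose columns are the frame's x, y, z axes.
In Python, from cell import get_obs, snapshot, arm, spot_in, mark_of gives the robot as it stands. The module is installed in compiled form; this text tells all that it offers.
- The arm moves only by the shell command python3 -m pendant 'ROWS' [OPENING] [FORCE]. ROWS is a JSON object whose one key "commands" holds one flat list of numbers, 4 for each row, row after row: the shift along the tool's x, y, z in units of 30 mm (1.0 is 30 mm), then the turn about the tool's z in units of 6 degrees (1.0 is 6 degrees). In form: {"commands": [tx, ty, tz, twist, tx, ty, tz, twist, ...]}. A call has 1 to 12 rows; each row is the pose to reach, as a shift and turn from the pose commanded when the call began, along the tool's axes at that moment; what a row does not reach only later rows make up. A row lasts 1/12 s, in which the tool goes at most 41.7 mm and 7.16 degrees, less where a joint would pass 70% of its speed; a pose out of reach is approached as far as the arm can. A call with a gripper value outside its range is refused whole. OPENING is the opening, from -1 (shut) to 1 (fully open), set as the call begins (- or left out, the last holds). The fingers move at their own pace and stop on an object; FORCE is the grip in N (left out, the last holds). Time passes only in rows, so rows that repeat a pose let the fingers close. It gives the time, the measured TCP pose, the force, the opening and the grip force at its end, in the units of the state.
- get_obs(): the state, without advancing time (a new reading comes with each control period).
- snapshot(name): name is "scene" or "top" or "wrist"; returns a dict with "pixels" (400x640x3 uint8, red, green, blue), "z_map" (400x640 float32, mm along the optical axis (not along the pixel's ray), 0 where there is no reading), "K" (3x3 intrinsics, pixels), "cam_to_world" (4x4, takes a point from camera to world coordinates). Camera axes: x right, y down, z forward; pixel columns grow to the right and rows downward; lengths in mm; the calibration is good to about 2 mm. A picture is of the moment at which its call begins.
- arm.hand_in(): hands the job in; it is judged then, once.
Trained networks look in the newest picture that a camera, given by its name, has taken for a name from the list of things; names that differ only in an ending like _2 or _b are one class to them, and where a whole thing is asked for, a point or a joint stands for the part that bears it (a point fixed in the world has none). Each returns a list of dicts, best first, with "conf" (0 to 1); they miss things now and then, are a little off and sometimes report something else, mostly with a low value. They report only what shows in the picture. A call takes as long as a camera call. They do not tell look-alikes from the thing itself.
- spot_in(camera, thing): "location" ([x, y, z] in mm, in world coordinates, good to about 4 mm: the middle of the surface that is visible of it).
- mark_of(camera, thing): "location" ([x, y, z] in mm, in world coordinates, good to about 4 mm: a listed point, or the origin of a listed thing).
The state is a dict: "t": time; "qpos": joint angles; "joint_velocities": joint speeds; "joint_efforts": joint torques, N m; "tcp_pos": TCP position; "tool_rot": TCP orientation; "force": force on the tool from outside, world axes, zero at the start; "moment": the same for the moment, N m; "opening": finger opening in mm; "gripper_force": force on a finger pad.
Only numpy, scipy, OpenCV 4.12 (cv2) and the standard library are available. Lean on these libraries where they do the work, as an engineer would, in place of code of your own. Each camera call takes 0.05 s, during which the arm holds its last target. There are 200 camera calls.

## Working session

There is one attempt and no reset: what is moved stays moved. The work goes in short steps, Python scripts to look and compute and a shell command to move; the robot and the scene stay as the last step left them, time stands still between calls to the robot, and variables do not carry over. Pictures are saved under pics/ and viewed, at most 10 in all, crops included, and the job is handed in when it is done.

```bash
mkdir -p pics
cat > h.py <<'E'
import numpy as np, cv2
from cell import get_obs, snapshot, arm, spot_in, mark_of
def save(s,name,crop=None,scale=1):
    im=cv2.cvtColor(s["pixels"],cv2.COLOR_RGB2BGR)
    if crop: im=im[crop[1]:crop[3],crop[0]:crop[2]]
    if scale!=1: im=cv2.resize(im,None,fx=scale,fy=scale,interpolation=cv2.INTER_CUBIC)
    cv2.imwrite("pics/"+name,im)
def cloud(s):
    z=s["z_map"]; K=s["K"]; v,u=np.mgrid[:z.shape[0],:z.shape[1]]
    P=np.stack([(u-K[0,2])/K[0,0]*z,(v-K[1,2])/K[1,1]*z,z],-1)
    T=s["cam_to_world"]; W=P@T[:3,:3].T+T[:3,3]; W[z==0]=np.nan
    return W
def proj(s,p):
    T=s["cam_to_world"]; c=T[:3,:3].T@(np.array(p)-T[:3,3]); q=s["K"]@c; return np.round(q[:2]/q[2],1)
def st():
    o=get_obs(); print("t",round(o["t"],2),"tcp",np.round(o["tcp_pos"],1),"F",np.round(o["force"],1),"open",np.round(o["opening"],1)); print(np.round(o["tool_rot"],3).tolist(), np.round(o["qpos"],1))
E
python3 - <<'E'
from h import *
np.set_printoptions(suppress=True,precision=1)
st()
ims=[]
for c in ["top","scene"]:
    s=snapshot(c); save(s,c+"0.png"); np.savez(c+"0.npz",**s)
    for t in ["rack","mortise","end_post","wedge","wedge_butt","wedge_nose","mallet","mallet_grip"]:
        for r in mark_of(c,t)[:3] if t!="end_post" else spot_in(c,t)[:2]:
            print(c,t,np.round(r["location"],1),round(r["conf"],2),proj(s,r["location"]))
E
```

```text
t 0.0 tcp [ 293.8 -606.9  229.9] F [ 0.3 -0.  -0.3] open 85.5
[[0.9, 0.436, -0.001], [0.436, -0.9, 0.002], [0.0, -0.002, -1.0]] [-66.3  15.2  92.    0.   73.   -2.1]
top rack [634.7 -54.    3. ] 0.71 [345.5 144.2]
top mortise [637.  -50.1  79.1] 0.56 [346.3 139.7]
top end_post [612.2 -28.3 106.4] 0.71 [340.4 145.3]
top wedge [177.3 309.3  -0.3] 0.84 [241.1 270.3]
top wedge [ 234.9 -357.1    2.1] 0.76 [428.8 257.5]
top wedge [453.9 125.1  -6.7] 0.57 [294.8 193.5]
top wedge_butt [136.4 384.8  11.3] 0.73 [218.7 281.9]
top wedge_butt [397.5 190.6  10.6] 0.53 [275.8 208.7]
top wedge_nose [214.  228.6  14.4] 0.83 [263.7 260.6]
top wedge_nose [ 316.8 -359.5   15.6] 0.59 [430.7 234.5]
top mallet [ 503.7 -278.1    0.7] 0.87 [407.2 181.8]
top mallet_grip [ 510.7 -333.3   32.1] 0.73 [424.9 179.3]
top mallet_grip [636.8 -50.2   4. ] 0.47 [344.5 143.6]
scene rack [635. -51.   1.] 0.72 [249.4 244.1]
scene rack [420.4 -81.6  -7.3] 0.28 [286.8 199.6]
scene mortise [633.8 -50.1  76.9] 0.94 [246.7 224.4]
scene end_post [676.8 -24.8 125.6] 0.82 [240.9 224.4]
scene wedge [456.3 122.8   3.2] 0.86 [336.4 229.1]
scene wedge [171.2 313.4   0.1] 0.78 [438.  198.3]
scene wedge_butt [ 146.  -358.8   13.4] 0.91 [270.6 127.6]
scene wedge_butt [396.4 188.8   8. ] 0.68 [366.9 224.2]
scene wedge_butt [138.4 387.8   8.6] 0.6 [465.6 198.8]
scene wedge_nose [213.2 230.9  12.2] 0.77 [408.1 193.4]
scene wedge_nose [516.8  64.8  12.6] 0.6 [307.7 231.7]
scene wedge_nose [ 649.1 -362.    -1.2] 0.45 [168.  207.2]
scene mallet [ 503.6 -277.9   -2.6] 0.69 [221.3 191.1]
scene mallet_grip [ 505.3 -334.    27.4] 0.77 [206.3 178. ]
```

View pics/top0.png

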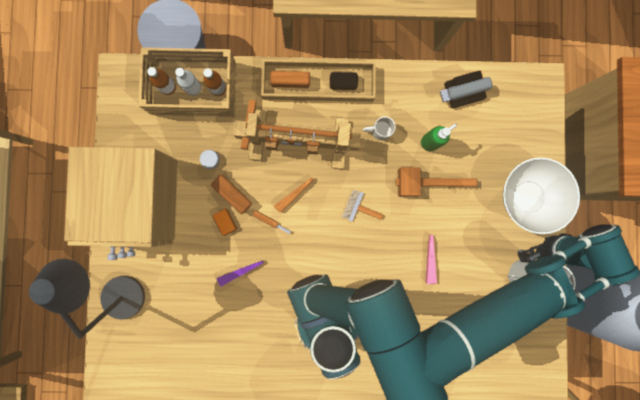

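View pics/scene0.png

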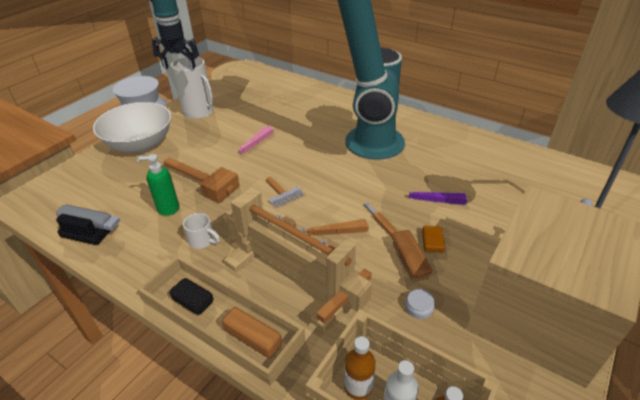

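Three wedge shapes show: pink (430,257), purple (241,270) and the tan one (295,193) in the top view. Only the tan one is beech, so that is the one meant. The rack's end post is at about (343,137), and the mallet is at (408,182).

```bash
python3 - <<'E'
from h import *
np.set_printoptions(suppress=True,precision=2)
s=snapshot("wrist"); o=get_obs()
T=np.eye(4);T[:3,:3]=o["tool_rot"];T[:3,3]=o["tcp_pos"]
print("cam in tool\n",np.linalg.inv(T)@s["cam_to_world"],s["K"])
# rack orientation from clouds
for c in ["top","scene"]:
    d=dict(np.load(c+"0.npz")); W=cloud(d)
    m=(W[...,0]>540)&(W[...,0]<760)&(W[...,1]>-110)&(W[...,1]<360)&(W[...,2]>140)&(W[...,2]<200)
    P=W[m]; print(c,len(P))
    hi=P[P[:,2]>170]; 
    for lo,hi_ in ((-110,60),(150,360)):
        q=hi[(hi[:,1]>lo)&(hi[:,1]<hi_)]
        if len(q): print(len(q),q.mean(0),q.min(0),q.max(0), cv2.minAreaRect(q[:,:2].astype(np.float32)))
    for t in ["mallet","wedge"]: pass
E
python3 -m pendant '{"commands":[0,0,-1,0, 0,0,-2,0, 0,0,-3,0, 2,-1,-4,-2, 3,-2,-4,-3, 4,-3,-4,-4, 5,-4,-4,-5, 6,-5,-4,-6, 7,-6,-4,-7, 8,-7,-4,-8, 9,-8,-4,-9, 10,-9,-4,-10]}'
python3 -c "
from h import *
st()"
```

```text
cam in tool
 [[   0.     -0.96   -0.28   70.35]
 [   1.      0.     -0.     -1.08]
 [   0.     -0.28    0.96 -142.41]
 [   0.      0.      0.      1.  ]] [[343.11   0.   320.93]
 [  0.   343.11 202.85]
 [  0.     0.     1.  ]]
top 1085
343 [637.02 -20.01 184.86] [599.68 -57.41 170.1 ] [673.85  58.98 197.82] ((628.6183471679688, -3.2336196899414062), (75.93013763427734, 110.23570251464844), 17.25213623046875)
337 [658.59 244.77 183.2 ] [623.37 152.28 170.05] [699.15 283.96 195.37] ((655.5098876953125, 218.2752685546875), (132.93292236328125, 73.901123046875), 83.00224304199219)
scene 2140
480 [645.8  -20.39 183.25] [603.73 -50.74 170.06] [681.63  57.74 192.23] ((645.314697265625, 3.265583038330078), (108.323486328125, 77.46977996826172), 83.82086181640625)
592 [668.71 254.66 182.48] [628.48 150.34 170.01] [703.14 286.13 192.95] ((672.3308715820312, 219.71115112304688), (75.37310791015625, 132.85440063476562), 8.739134788513184)
t: 1.95
tcp_pos: [435.2, -264.9, 351.6]
tool_rot: [[0.068, 0.998, 0.001], [0.998, -0.068, -0.0], [-0.0, 0.001, -1.0]]
force: [0.8, 0.1, 0.3]
opening: 85.5
gripper_force: 0.0
t 1.95 tcp [ 435.2 -264.9  351.6] F [0.8 0.1 0.3] open 85.5
[[0.068, 0.998, 0.001], [0.998, -0.068, -0.0], [-0.0, 0.001, -1.0]] [-34.1  -6.1 102.2   0.   83.8 -30.2]
```

```bash
python3 -m pendant '{"commands":[1.2,0,0,-0.5, 2.4,0,0,-1.5, 3.6,-0.2,0,-2.5, 4.8,-0.4,0,-3.5, 6,-0.6,0,-4.5, 7.2,-0.8,0.2,-5.5, 8.4,-1,0.5,-6.5, 9.6,-1.2,0.8,-7.5, 11,-1.4,1.1,-8, 12.2,-1.6,1.4,-8, 13.4,-1.6,1.7,-8, 14.3,-1.6,1.7,-8]}'; python3 -m pendant '{"commands":[0,0,0,0, 0,0,0,0]}' >/dev/null
python3 - <<'E'
from h import *
np.set_printoptions(suppress=True,precision=1)
st()
s=snapshot("wrist"); save(s,"w1.png"); np.savez("w1.npz",**s)
for t in ["wedge","wedge_butt","wedge_nose"]:
    for r in mark_of("wrist",t)[:2]: print(t,np.round(r["location"],1),round(r["conf"],2),proj(s,r["location"]))
W=cloud(s)
hsv=cv2.cvtColor(s["pixels"],cv2.COLOR_RGB2HSV)
m=(W[...,2]>13)&(W[...,2]<40)
n,l,stt,c=cv2.connectedComponentsWithStats(m.astype(np.uint8))
for i in range(1,n):
    if stt[i,4]>200:
        q=W[l==i]; print(stt[i],q.mean(0),"zmed",np.median(q[:,2]),cv2.minAreaRect(q[:,:2].astype(np.float32)))
E
```

```text
t: 2.95
tcp_pos: [416.7, 167.0, 298.6]
tool_rot: [[-0.694, 0.72, -0.002], [0.72, 0.694, 0.0], [0.001, -0.001, -1.0]]
force: [-0.2, -1.0, -0.3]
opening: 85.9
gripper_force: 0.0
t 3.12 tcp [418.  165.6 300.2] F [ 0.3 -0.9 -0.1] open 84.9
[[-0.695, 0.719, -0.0], [0.719, 0.695, -0.0], [-0.0, -0.001, -1.0]] [ 18.5 -12.1 112.6  -0.   79.5 -25.6]
wedge [455.2 125.1   6.7] 0.8 [320.7 202.8]
wedge_butt [399.7 183.   15.5] 0.72 [320.9 142.4]
wedge_nose [511.3  64.8   6. ] 0.82 [319.6 259.2]
wedge_nose [ 321.3 -354.4    7.8] 0.65 [ 39.8 360.9]
[   0    0   31   82 1723] [66.  27.9 18.9] zmed 17.404716746220743 ((71.06941986083984, 21.117414474487305), (24.153541564941406, 97.79457092285156), 20.879322052001953)
[367   0  75  21 872] [369.7 358.8  23.3] zmed 24.446084359415636 ((363.4619445800781, 351.0514831542969), (80.00056457519531, 18.21294403076172), 42.37236785888672)
[384  41  32  55 221] [399.8 294.2  37.3] zmed 37.61556740578686 ((404.1617126464844, 302.6977844238281), (34.01987075805664, 56.65696716308594), 50.026451110839844)
[ 540   59   68   61 3189] [564.3 428.1  29.5] zmed 31.653
[... 762 characters left out ...]
796844482), 89.4960708618164)
[608 245  32  40 287] [799.9 350.5  27.6] zmed 27.350453144108428 ((805.454833984375, 350.55914306640625), (97.1155014038086, 1.249146580696106), 0.037096619606018066)
[380 280  42  34 245] [621.2 108.6  33.2] zmed 33.15122216520416 ((619.5411987304688, 110.01007843017578), (70.71882629394531, 6.965795040130615), 85.1867446899414)
[ 284  309   72   51 1535] [579.7 -19.4  24.7] zmed 23.58994289280946 ((581.45947265625, -8.027484893798828), (79.8607406616211, 70.60954284667969), 85.08075714111328)
[  0 336  24  27 327] [ 281.  -355.3   19.1] zmed 20.23327970204747 ((277.3494567871094, -358.8832702636719), (18.505229949951172, 42.74496078491211), 87.63877868652344)
```

View pics/w1.png

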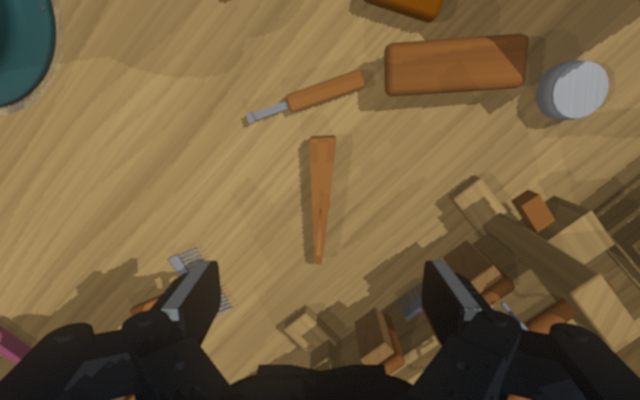

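Run:
```python
from h import *
np.set_printoptions(suppress=True,precision=2)
s=dict(np.load("w1.npz")); save(s,"w1c.png",(270,110,380,290),3)
W=cloud(s); m=(W[...,2]>17)&(W[...,2]<27); n,l,a,c=cv2.connectedComponentsWithStats(m.astype(np.uint8))
i=l[180,320]; L=[];R=[]
for v in range(140,260,2):
    u=np.where(l[v]==i)[0]
    if len(u)>3:
        L.append(W[v,u[0]]);R.append(W[v,u[-1]])
for nme,P in (("left",np.array(L)),("right",np.array(R))):
    vx=cv2.fitLine(P[:,:2].astype(np.float32),cv2.DIST_HUBER,0,.01,.01).ravel(); 
    if vx[0]<0: vx[:2]*=-1
    print(nme,vx,np.degrees(np.arctan2(vx[1],vx[0])),P[0],P[-1])
q=W[l==i]; d=np.array([.719,-.695]); p=q[:,:2]@d; print(p.min(),p.max(), q[p<p.min()+4].mean(0), q[p>p.max()-4].mean(0))
```

```text
left [  0.72  -0.69 441.4  122.91] -43.91443 [386.73 175.59  22.27] [500.33  65.39  18.84]
right [  0.62  -0.79 455.79 138.93] -52.00954 [409.42 197.47  21.88] [505.68  71.54  20.32]
152.29986678600733 321.8054986834087 [396.82 188.69  21.34] [508.04  65.19  19.47]
```

View pics/w1c.png

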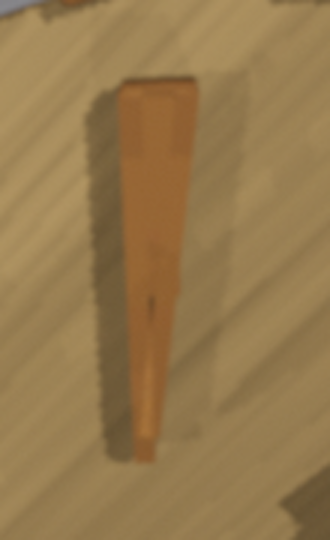

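```bash
python3 -m pendant '{"commands":[0.2,0,1,-0.35, 0.5,0,2.2,-0.35, 0.85,0,3.4,-0.35, 0.85,0,4.6,-0.35, 0.85,0,5.8,-0.35, 0.85,0,7,-0.35, 0.85,0.03,8,-0.35, 0.85,0.03,8.8,-0.35, 0.85,0.03,9.3,-0.35, 0.85,0.03,9.7,-0.35, 0.85,0.03,9.87,-0.35, 0.85,0.03,9.87,-0.35]}' 1 25
python3 -m pendant '{"commands":[0,0,0,0, 0,0,0,0, 0,0,0,0, 0,0,0,0, 0,0,0,0, 0,0,0,0, 0,0,0,0, 0,0,0,0]}' -1 25
```

```text
t: 4.32
tcp_pos: [400.7, 182.3, 3.3]
tool_rot: [[-0.717, 0.697, -0.002], [0.697, 0.717, -0.001], [0.001, -0.002, -1.0]]
force: [-1.0, -0.4, 0.6]
opening: 85.3
gripper_force: 0.0
t: 4.98
tcp_pos: [402.0, 183.8, 5.2]
tool_rot: [[-0.719, 0.695, 0.001], [0.695, 0.719, 0.0], [-0.001, 0.001, -1.0]]
force: [-0.7, -1.4, 5.2]
opening: 32.0
gripper_force: 25.0
```

```bash
python3 -m pendant '{"commands":[0,0,-0.5,0, 0,0,-1.5,0, 0,0,-2.7,0, 0,0,-4,0, 0,0,-5.3,0, 0,0,-6.6,0, 0,0,-7.8,0, 0,0,-8.8,0, -1,-0.1,-9.5,-1, -2,-0.2,-9.83,-2, -3,-0.3,-9.83,-3, -4,-0.4,-9.83,-4]}'
python3 -m pendant '{"commands":[-1,-0.1,0,-0.8, -2,-0.2,0,-1.6, -3,-0.3,0,-2.2, -4,-0.5,0,-2.55, -5,-0.6,0,-2.55, -5.7,-0.69,0,-2.55, -5.7,-0.69,0,-2.55]}'
python3 -c "
from h import *
st()"
```

```text
t: 5.98
tcp_pos: [480.4, 90.9, 300.9]
tool_rot: [[-0.941, 0.337, 0.003], [0.337, 0.941, 0.001], [-0.003, 0.002, -1.0]]
force: [-0.1, -0.7, -0.1]
opening: 31.8
gripper_force: 25.2
t: 6.57
tcp_pos: [635.4, 11.3, 297.9]
tool_rot: [[-0.996, 0.085, 0.0], [0.085, 0.996, -0.001], [-0.001, -0.001, -1.0]]
force: [-0.5, -0.1, -2.1]
opening: 31.8
gripper_force: 25.2
t 6.57 tcp [635.4  11.3 297.9] F [-0.5 -0.1 -2.1] open 31.8
[[-0.996, 0.085, 0.0], [0.085, 0.996, -0.001], [-0.001, -0.001, -1.0]] [ -1.2   9.   92.3  -0.1  78.7 -86.3]
```

```bash
python3 -m pendant '{"commands":[0.4,-0.8,0,0, 0.9,-1.6,0,0, 1.16,-2.07,0,0, 1.16,-2.07,0,0, 1.16,-2.07,0,0]}' >/dev/null
python3 - <<'E'
from h import *
np.set_printoptions(suppress=True,precision=1)
st()
s=snapshot("wrist"); save(s,"w2.png",None,1.25); np.savez("w2.npz",**s)
for t in ["rack","mortise","wedge","wedge_butt","wedge_nose"]:
    for r in mark_of("wrist",t)[:2]: print(t,np.round(r["location"],1),round(r["conf"],2),proj(s,r["location"]))
for r in spot_in("wrist","end_post")[:1]: print(r)
s=snapshot("scene")
for t in ["rack","mortise","wedge_nose","wedge_butt"]:
    for r in mark_of("scene",t)[:2]: print(t,np.round(r["location"],1),round(r["conf"],2))
s=snapshot("top")
for t in ["rack","mortise"]:
    for r in mark_of("top",t)[:2]: print(t,np.round(r["location"],1),round(r["conf"],2))
E
```

```text
t 6.98 tcp [592.3 -45.7 299.4] F [-0.   0.2 -0.8] open 31.9
[[-0.996, 0.085, 0.001], [0.085, 0.996, 0.001], [-0.001, 0.001, -1.0]] [ -6.8   4.4  97.2   0.   78.4 -92. ]
rack [639.7 -53.8   2.2] 0.65 [317.4 196.8]
mortise [633.1 -50.   73.8] 0.77 [319.7 208. ]
mortise [ 503.7 -275.     3.9] 0.38 [128.  105.5]
wedge_butt [586.5 -49.5 310. ] 0.68 [310.7 269.9]
{'location': [605.2, -29.8, 140.2], 'conf': 0.9}
rack [635.3 -51.7   0.8] 0.82
rack [ 690.  -179.9   -1.3] 0.54
mortise [633.8 -46.8  74.8] 0.61
mortise [758.8 -67.  302.8] 0.18
wedge_nose [209.7 233.4  12.9] 0.96
wedge_nose [754.4 -66.4 303.4] 0.73
wedge_butt [586.4 -44.1 305.5] 0.95
wedge_butt [141.4 386.6   9.5] 0.82
rack [633.5 -53.9   2.8] 0.91
mortise [638.4 -53.9  76.7] 0.56
```

View pics/w2.png

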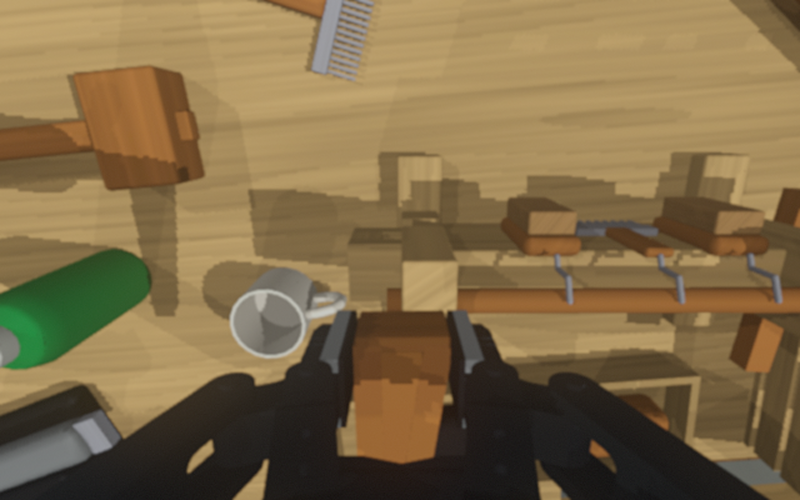

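Run:
```python
from h import *
np.set_printoptions(suppress=True,precision=1)
O=np.array([635,-51.]);th=np.radians(-4.7);R=np.array([[np.cos(th),-np.sin(th)],[np.sin(th),np.cos(th)]])
for f in ["w2","top0","scene0"]:
    s=dict(np.load(f+".npz")); W=cloud(s); Q=(W[...,:2]-O)@R; z=W[...,2]
    print(f)
    for nm,m in (("tenontop",(z>100)&(z<111)&(abs(Q[...,0])<45)&(Q[...,1]>-60)&(Q[...,1]<15)),
                 ("posttop",(z>184)&(z<196)&(abs(Q[...,0])<55)&(Q[...,1]>-30)&(Q[...,1]<70)),
                 ("foot",(z>19)&(z<29)&(abs(Q[...,0])<120)&(Q[...,1]>-60)&(Q[...,1]<70)),
                 ("farpost",(z>184)&(z<196)&(abs(Q[...,0])<60)&(Q[...,1]>230)&(Q[...,1]<400)),
                 ("railtop",(z>88)&(z<115)&(abs(Q[...,0])<50)&(Q[...,1]>70)&(Q[...,1]<200))):
        q=Q[m]
        if len(q)>20:
            print(nm,len(q),"zmed",np.median(z[m]),"pct x",np.percentile(q[:,0],[1,5,50,95,99]),"y",np.percentile(q[:,1],[1,5,50,95,99]))
            # edge slopes: left/right y extremes per x-bin
            for k in (0,1):
                b=np.arange(np.percentile(q[:,k],3),np.percentile(q[:,k],97),6)
                mm=[(c+3,*np.percentile(q[(q[:,k]>=c)&(q[:,k]<c+6)][:,1-k],[3,97])) for c in b if ((q[:,k]>=c)&(q[:,k]<c+6)).sum()>8]
                if len(mm)>3:
                    mm=np.array(mm); print("   bins of","xy"[k],"slope lo/hi deg",np.degrees(np.polyfit(mm[:,0],mm[:,1],1)[0]),np.degrees(np.polyfit(mm[:,0],mm[:,2],1)[0]),"med lo/hi",np.median(mm[:,1]),np.median(mm[:,2]))
```

```text
w2
tenontop 1899 zmed 104.71629096795749 pct x [-38.  -25.6  -4.1  20.6  23.7] y [-42.2 -40.5 -21.6   0.1   7.3]
   bins of x slope lo/hi deg -0.3582161294914505 -14.566823593490167 med lo/hi -41.319941974660885 0.11518728361265941
   bins of y slope lo/hi deg -10.159857483240325 -21.351288839215563 med lo/hi -25.66705648099117 22.48544129565198
posttop 1835 zmed 189.69528878238384 pct x [-38.1 -37.6 -22.8  -6.9  -5.4] y [ 2.1  3.6 19.2 34.7 36.3]
   bins of x slope lo/hi deg -0.10239564795652879 -0.028128489019144342 med lo/hi 2.86560504017622 35.52051296523521
   bins of y slope lo/hi deg 0.2727985362098304 1.523050942827043 med lo/hi -37.86092688551077 -6.389799983124735
foot 1709 zmed 23.667362183915884 pct x [-90.7 -88.5 -63.5 -35.8 -25.6] y [-2.5 -1.2 18.5 39.5 48. ]
   bins of x slope lo/hi deg -1.5396033275850622 13.192458993447497 med lo/hi -1.165662903648463 39.60247215181153
   bins of y slope lo/hi deg 1.7867769638378954 0.6643491601369933 med lo/hi -89.63865675234034 -39.019777226355814
railtop 737 zmed 102.53861510019448 pct x [-48.8 -45.1 -26.6 -25.7 -25.6] y [ 71.   7
[... 2322 characters left out ...]
069829439769 41.622083443043806
   bins of y slope lo/hi deg -20.02833803289416 -2.071884163038125 med lo/hi 40.44706895840509 93.01063135174638
farpost 349 zmed 188.17520029335685 pct x [-31.3 -27.9   7.2  39.3  41.3] y [302.1 303.6 317.6 329.9 331.1]
   bins of x slope lo/hi deg 1.2630900172223294 0.36336557343402104 med lo/hi 303.4630563704314 330.2281517872697
   bins of y slope lo/hi deg 3.116903941990178 -4.909628835096689 med lo/hi -29.162051743511764 39.57705640509506
railtop 275 zmed 101.8456053752044 pct x [ 7.  26.7 28.6 30.2 31.3] y [ 73.1  76.5 136.4 192.3 198.8]
   bins of y slope lo/hi deg 0.6314529419185784 -0.020069499325001575 med lo/hi 26.980911028511525 30.067779778081277
```

Run:
```python
from h import *
np.set_printoptions(suppress=True,precision=1)
s=dict(np.load("w2.npz")); K=s["K"];z=s["z_map"]
Ct=np.array([[0,-.96,-.28,70.35],[1,0,0,-1.08],[0,-.28,.96,-142.41]])
v,u=np.mgrid[:400,:640]; P=np.stack([(u-K[0,2])/K[0,0]*z,(v-K[1,2])/K[1,1]*z,z],-1)
# renormalised rotation
a=np.arctan2(.28,.96); Rm=np.array([[0,-np.cos(a),-np.sin(a)],[1,0,0],[0,-np.sin(a),np.cos(a)]])
T=P@Rm.T+Ct[:,3]
hsv=cv2.cvtColor(s["pixels"],cv2.COLOR_RGB2HSV)
for r in range(250,372,8):
    m=(abs(T[r,:,1])<30)&(T[r,:,2]>-60)&(T[r,:,2]<30)&(hsv[r,:,1]>90)&(z[r]>0)
    q=T[r][m]
    if len(q)>5: i=np.where(m)[0]; print(r,i[0],i[-1],"x %.1f"%np.median(q[:,0]),"y lo/hi %.1f %.1f"%(q[:,1].min(),q[:,1].max()),"z %.1f"%np.median(q[:,2]))
```

```text
250 284 360 x 5.7 y lo/hi -17.2 15.7 z 2.3
258 284 362 x 5.6 y lo/hi -17.2 15.7 z -6.0
266 282 392 x 5.6 y lo/hi -17.2 28.3 z -13.5
274 247 395 x 3.3 y lo/hi -29.9 28.0 z -16.2
282 277 399 x -0.3 y lo/hi -17.4 28.4 z -16.3
290 236 405 x -4.0 y lo/hi -29.3 26.9 z -16.3
298 275 414 x -7.8 y lo/hi -17.3 28.6 z -16.2
306 276 394 x -11.5 y lo/hi -17.3 21.4 z -16.3
314 275 365 x -15.6 y lo/hi -17.3 14.8 z -16.0
322 275 366 x -19.5 y lo/hi -17.4 14.9 z -16.1
330 270 370 x -23.5 y lo/hi -18.8 16.3 z -15.9
338 275 367 x -27.6 y lo/hi -17.7 15.5 z -16.0
346 284 349 x -31.8 y lo/hi -17.4 11.2 z -15.8
354 285 347 x -36.0 y lo/hi -16.9 10.4 z -15.8
362 285 346 x -40.4 y lo/hi -17.1 10.0 z -15.7
```

```bash
cat > rel.py <<'E'
from h import *
np.set_printoptions(suppress=True,precision=2)
O=np.array([634.4,-51.]);th=np.radians(-4.7);R=np.array([[np.cos(th),-np.sin(th)],[np.sin(th),np.cos(th)]])
def toR(W): return np.concatenate([(W[...,:2]-O)@R,W[...,2:]],-1)
def wedge(s,ztop):
    W=toR(cloud(s)); hsv=cv2.cvtColor(s["pixels"],cv2.COLOR_RGB2HSV)
    m=(hsv[...,1]>90)&(abs(W[...,2]-ztop)<6)&(s["z_map"]>0)&(s["z_map"]<230)
    n,l,a,c=cv2.connectedComponentsWithStats(m.astype(np.uint8)); i=1+np.argmax(a[1:,4]); q=W[l==i]
    rows=[]
    for r in range(0,400,6):
        e=np.where(l[r]==i)[0]
        if len(e)>20: p=W[r,e]; rows.append((p[:,0].mean(),p[:,1].min(),p[:,1].max(),np.median(p[:,2])))
    return np.array(rows),q
if __name__=="__main__":
    for k in range(3):
        s=snapshot("wrist"); W=toR(cloud(s))
        o=get_obs(); T=s["cam_to_world"]; print("cam",T[:3,3],"tcp",o["tcp_pos"])
        rows,q=wedge(s,o["tcp_pos"][2]+16)
        z=W[...,2]; x=W[...,0];y=W[...,1]
        t=(abs(z-104.7)<3)&(abs(x)<20)&(y>-38)&(y<-5); p=(abs(z-189.7)<3)&(abs(x)<40)&(y>0)&(y<40)
        b=(abs(z)<3)&(x<-95)&(x>-200)&(y>-80)&(y<80)
        print("tenon z",np.median(z[t]) if t.any() else 0,"post z",np.median(z[p]) if p.any() else 0,"bench",np.median(z[b]) if b.any() else 0,"post x front",np.percentile(x[p],2) if p.any() else 0,"post y",np.percentile(y[p],[2,98]) if p.any() else 0)
        print("butt x",np.percentile(q[:,0],1)); print(rows[:12:2])
E
python3 rel.py
```

```text
cam [518.83 -39.42 441.43] tcp [592.89 -45.61 299.04]
tenon z 104.77129038752128 post z 189.70076786946453 bench -0.3376191835187683 post x front -37.22919461652894 post y [ 2.29 35.92]
butt x -51.412804349040556
[[-50.97 -13.88  18.99 310.99]
 [-47.7  -14.02  17.85 315.51]
 [-42.17 -14.09  17.96 315.52]
 [-36.42 -14.09  17.97 315.5 ]
 [-30.65 -14.15  16.58 315.49]
 [-24.69 -14.08  15.74 315.48]]
cam [518.82 -39.45 441.44] tcp [592.89 -45.66 299.08]
tenon z 104.69162474275419 post z 189.71761872463213 bench -0.34547413679592864 post x front -37.248540295213935 post y [ 2.26 35.92]
butt x -51.40991419263381
[[-50.99 -14.07  18.83 311.06]
 [-47.72 -14.06  18.07 315.64]
 [-42.14 -14.09  17.8  315.47]
 [-36.5  -14.15  17.99 315.46]
 [-30.6  -13.95  16.54 315.39]
 [-24.75 -14.04  15.8  315.57]]
cam [518.8  -39.47 441.45] tcp [592.87 -45.64 299.07]
tenon z 104.70256946074494 post z 189.69879865884832 bench -0.32614462608833605 post x front -37.23043346051434 post y [ 2.24 35.94]
butt x -51.4033437975981
[[-50.97 -14.14  18.94 310.95]
 [-47.67 -14.2   17.94 315.55]
 [-42.14 -14.24  17.84 315.52]
 [-36.47 -14.23  17.94 315.44]
 [-30.67 -14.12  16.36 315.42]
 [-24.62 -14.14  15.76 315.32]]
```

```bash
python3 -m pendant '{"commands":[1,0,0,0, 2.2,0,0,0, 3.4,0,0,0, 4.6,0.07,0,0, 5.6,0.07,0.5,0, 6.13,0.07,1.5,0, 6.13,0.07,2.7,0, 6.13,0.07,3.9,0, 6.13,0.07,5.1,0, 6.13,0.07,6.3,0, 6.13,0.07,7.2,0, 6.13,0.07,7.66,0]}' ; python3 -m pendant '{"commands":[0,0,0,0, 0,0,0,0]}' >/dev/null
cat > look.py <<'E'
from rel import *
s=snapshot("wrist"); o=get_obs(); rows,q=wedge(s,o["tcp_pos"][2]+16); W=toR(cloud(s)); z=W[...,2];x=W[...,0];y=W[...,1]
print("tcp",o["tcp_pos"],"rackframe",(o["tcp_pos"][:2]-O)@R,"F",o["force"],"t",o["t"],"open",o["opening"])
print("butt x",np.percentile(q[:,0],1)); print(rows[::3])
t=(abs(z-104.7)<3)&(abs(x)<20)&(y>-50)&(y<5); p=(abs(z-189.7)<3)&(abs(x)<45)&(y>-10)&(y<50)
for n,m in (("tenon",t),("post",p)):
    if m.sum()>20: print(n,m.sum(),"z",np.median(z[m]),"x",np.percentile(x[m],[2,98]),"y",np.percentile(y[m],[2,98]))
E
python3 look.py
```

```text
t: 8.88
tcp_pos: [406.7, -27.9, 65.7]
tool_rot: [[-0.997, 0.083, -0.006], [0.083, 0.997, 0.001], [0.006, 0.0, -1.0]]
force: [-1.0, 0.2, -1.0]
opening: 32.0
gripper_force: 25.3
tcp [410.52 -28.33  70.07] rackframe [-224.99    4.25] F [ 0.02  0.4  -0.2 ] t 9.1 open 32.021410834034604
butt x -238.18329771732607
[[-235.59  -11.8    21.2    80.92]
 [-229.47  -11.74   20.26   85.4 ]
 [-221.02  -11.92   20.21   85.38]
 [-212.21  -11.84   18.39   85.25]
 [-203.13  -11.56   17.41   85.13]
 [-193.7   -11.49   15.85   85.06]]
```

```bash
python3 -m pendant '{"commands":[-0.3,0,-0.02,0, -0.7,0,-0.02,0, -1.1,0,-0.02,0, -1.5,0,-0.02,0, -1.9,0,-0.02,0, -2.3,0,-0.02,0, -2.7,0,-0.02,0, -3.1,0,-0.02,0, -3.4,0,-0.02,0, -3.5,0,-0.02,0, -3.5,0,-0.02,0, -3.5,0,-0.02,0]}' ; python3 look.py
```

```text
t: 10.1
tcp_pos: [514.0, -36.9, 69.5]
tool_rot: [[-0.997, 0.083, -0.001], [0.083, 0.997, 0.0], [0.001, 0.0, -1.0]]
force: [-0.3, -0.5, -0.9]
opening: 32.0
gripper_force: 25.2
tcp [513.67 -36.86  69.52] rackframe [-121.48    4.2 ] F [ 0.34  0.17 -1.6 ] t 10.15 open 31.85736031195917
butt x -133.500157409134
[[-130.48  -12.54   21.06   81.63]
 [-124.27  -11.93   20.24   86.08]
 [-115.86  -11.84   20.23   86.08]
 [-107.04  -11.89   18.37   85.99]
 [ -97.94  -11.64   17.31   85.85]
 [ -88.51  -11.69   15.83   85.65]]
```

```bash
python3 -m pendant '{"commands":[-0.15,-0.05,0,0, -0.3,-0.05,0,0, -0.45,-0.05,0,0, -0.6,-0.05,0,0, -0.7,-0.05,0,0, -0.7,-0.05,0,0, -0.7,-0.05,0,0]}'; python3 -m pendant '{"commands":[-0.1,0,0,0, -0.2,0,0,0, -0.3,0,0,0, -0.3,0,0,0]}';  python3 look.py
```

```text
t: 10.73
tcp_pos: [535.4, -40.2, 69.8]
tool_rot: [[-0.997, 0.083, -0.0], [0.083, 0.997, 0.0], [0.0, 0.0, -1.0]]
force: [0.1, -1.0, -1.2]
opening: 32.4
gripper_force: 25.3
t: 11.07
tcp_pos: [544.8, -41.2, 69.9]
tool_rot: [[-0.997, 0.083, 0.0], [0.083, 0.997, -0.0], [-0.0, -0.0, -1.0]]
force: [-0.6, -1.4, -0.6]
opening: 31.7
gripper_force: 25.7
tcp [544.64 -41.15  69.93] rackframe [-90.26   2.46] F [ 0.27 -1.39 -0.03] t 11.1167 open 32.02614016271432
butt x -101.90800934483902
[[-99.41 -14.33  19.35  81.84]
 [-93.24 -13.66  18.41  86.44]
 [-84.84 -13.63  18.4   86.51]
 [-76.04 -13.46  16.64  86.46]
 [-66.8  -13.54  15.11  86.14]
 [-57.42 -13.47  13.99  86.15]]
```

```bash
python3 -m pendant '{"commands":[-0.05,0,0,0, -0.1,0,0,0, -0.15,0,0,0, -0.2,0,0,0, -0.2,0,0,0]}'; python3 -m pendant '{"commands":[-0.05,0,0,0, -0.1,0,0,0, -0.1,0,0,0, -0.1,0,0,0]}'; python3 look.py
```

```text
t: 11.53
tcp_pos: [549.9, -41.7, 69.7]
tool_rot: [[-0.997, 0.083, -0.001], [0.083, 0.997, -0.0], [0.001, -0.0, -1.0]]
force: [-1.8, -2.2, -0.6]
opening: 32.1
gripper_force: 26.4
t: 11.87
tcp_pos: [552.7, -42.1, 69.5]
tool_rot: [[-0.997, 0.083, -0.001], [0.083, 0.997, -0.001], [0.001, -0.001, -1.0]]
force: [-2.9, -4.0, -1.1]
opening: 32.0
gripper_force: 26.8
tcp [552.67 -42.09  69.57] rackframe [-82.19   2.19] F [-2.2  -4.01 -2.31] t 11.9167 open 32.10141224782841
butt x -94.2499768785332
[[-91.51 -14.49  19.02  81.68]
 [-85.25 -13.84  18.16  85.89]
 [-76.8  -13.87  18.05  85.87]
 [-68.   -13.96  15.92  85.88]
 [-58.92 -14.08  14.79  85.89]
 [-49.56 -14.05  13.31  85.71]]
```

```bash
python3 -m pendant '{"commands":[0,0,0,0, 0,0,0,0, 0,0,0,0, 0,0,0,0]}' 1; python3 -m pendant '{"commands":[0.3,0,0,0, 0.8,0,0,0, 1.4,0,0,0, 2,0,0,0, 2,0,0,0, 2,0,0,0]}' 1; python3 look.py
python3 -m pendant '{"commands":[0,0,0,0, 0,0,0,0, 0.0,0,0,0, 0,0,0,0, 0,0,0,0, 0,0,0,0]}' -1; python3 -m pendant '{"commands":[-0.4,0,0.1,0, -0.8,0,0.1,0, -1.1,0,0.1,0, -1.2,0,0.1,0, -1.3,0,0.1,0, -1.3,0,0.1,0]}'
```

```text
t: 12.25
tcp_pos: [554.0, -41.4, 70.3]
tool_rot: [[-0.997, 0.083, 0.002], [0.083, 0.997, 0.0], [-0.002, 0.0, -1.0]]
force: [0.0, 0.3, -0.3]
opening: 78.4
gripper_force: 0.0
t: 12.75
tcp_pos: [492.5, -36.5, 69.8]
tool_rot: [[-0.997, 0.083, 0.0], [0.083, 0.997, 0.0], [-0.0, 0.0, -1.0]]
force: [0.5, 0.2, -0.5]
opening: 85.4
gripper_force: 0.0
tcp [493.71 -36.64  70.26] rackframe [-141.39    2.78] F [-0.14 -0.01 -0.54] t 12.8 open 85.49329707856579
butt x -156.1609182359643
[]
t: 13.3
tcp_pos: [493.5, -36.7, 69.8]
tool_rot: [[-0.997, 0.083, -0.0], [0.083, 0.997, 0.0], [0.0, 0.0, -1.0]]
force: [-0.5, 0.1, 0.0]
opening: 12.0
gripper_force: 0.0
t: 13.8
tcp_pos: [532.9, -40.0, 66.9]
tool_rot: [[-0.997, 0.083, 0.0], [0.083, 0.997, -0.0], [-0.0, -0.0, -1.0]]
force: [0.4, 1.2, 0.7]
opening: 0.4
gripper_force: 0.0
```

Now small pushes until the wrist feels it bite.

```bash
python3 -m pendant '{"commands":[-0.05,0,0,0, -0.1,0,0,0, -0.1,0,0,0]}' | grep -E "pos|force: \["; python3 -m pendant '{"commands":[-0.03,0,0,0, -0.06,0,0,0, -0.06,0,0,0]}'| grep -E "pos|force: \["; python3 -m pendant '{"commands":[-0.03,0,0,0, -0.06,0,0,0, -0.06,0,0,0]}'| grep -E "pos|force: \["
python3 - <<'E'
from h import *
s=snapshot("wrist"); save(s,"w3.png")
s=snapshot("scene"); save(s,"s3.png",(180,160,340,280),4)
E
```

```text
tcp_pos: [535.1, -40.2, 66.8]
force: [-0.7, -0.7, 0.6]
tcp_pos: [537.0, -40.4, 66.9]
force: [-1.2, 0.1, -0.3]
tcp_pos: [538.9, -40.5, 66.9]
force: [-0.2, -0.3, 0.1]
```

View pics/w3.png

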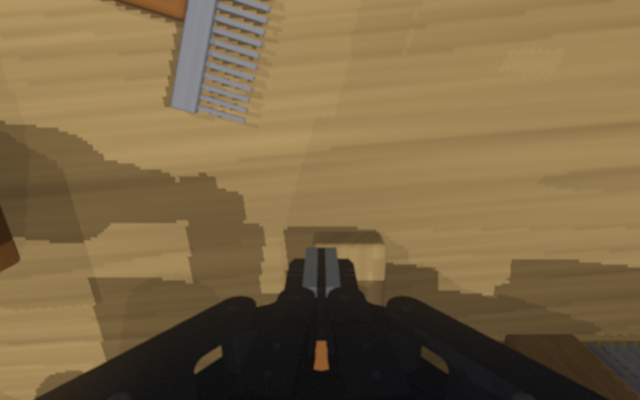

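The closed fingers (320,270) stand above the post's foot, and a bit of wedge shows at (320,355). There is no contact force yet, so I push on.

```bash
for i in 1; do python3 -m pendant '{"commands":[-0.04,0,0,0, -0.08,0,0,0, -0.08,0,0,0]}' | grep -E "pos|force: \["; done; python3 -m pendant '{"commands":[-0.04,0,0,0, -0.08,0,0,0, -0.08,0,0,0]}'| grep -E "pos|force: \["; python3 -m pendant '{"commands":[-0.04,0,0,0, -0.08,0,0,0, -0.08,0,0,0]}'| grep -E "pos|force: \["
python3 - <<'E'
from h import *
s=snapshot("scene")
for t in ["wedge_butt","wedge_nose"]:
    for r in mark_of("scene",t)[:3]: print(t,np.round(r["location"],1),round(r["conf"],2))
E
```

```text
tcp_pos: [540.3, -40.9, 66.5]
force: [-3.4, -0.8, 1.0]
tcp_pos: [541.4, -41.2, 66.0]
force: [-6.1, -3.7, 2.3]
tcp_pos: [543.4, -41.5, 65.8]
force: [-6.4, -2.3, 1.7]
wedge_butt [137.8 388.1   9.7] 0.84
wedge_butt [554.3 -39.3  71.8] 0.68
wedge_nose [212.  231.2  12. ] 0.69
wedge_nose [722.3 -66.6  76.5] 0.68
wedge_nose [ 316.3 -359.9   12.3] 0.6
```

View pics/s3.png

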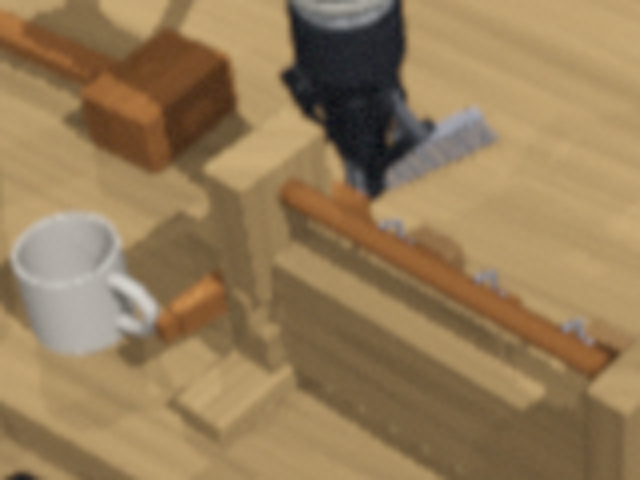

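The nose shows at (185,300), through the far side of the post. The wedge now resists at about 6 N, so it has bitten. The fingers only touch its butt, so I back off and go to look at the mallet.

```bash
python3 -m pendant '{"commands":[0.3,0,0,0, 1,0,0,0, 2,0,0,0, 3,0,0,0, 3,0,-1,0, 3,0,-2.2,0, 3,0,-3.4,0, 3,0,-4.6,0, 3,0,-5.8,0, 3,0,-7,0, 3,0,-7.8,0, 3,0,-7.8,0]}' | head -3
python3 -m pendant '{"commands":[0,-0.5,0,1.1, 0,-1.1,0,2.2, -0.2,-1.7,0,3.4, -0.4,-2.3,0,4.6, -0.6,-2.9,0,5.8, -0.9,-3.5,0,7, -1.2,-4.1,0,8.2, -1.5,-4.7,0,9.4, -1.8,-5.3,0,10.6, -2,-5.9,0,11.8, -2.2,-6.4,0,12.9, -2.3,-6.7,0,13.5]}' 1 60
python3 -m pendant '{"commands":[0,0,0,0, 0,0,0,0, 0,0,0,0]}' | head -3
python3 - <<'E'
from h import *
np.set_printoptions(suppress=True,precision=1)
st(); s=snapshot("wrist"); save(s,"w4.png"); np.savez("w4.npz",**s)
for t in ["mallet","mallet_grip","pump_bottle","wedge_butt"]:
    for r in mark_of("wrist",t)[:2]: print(t,np.round(r["location"],1),round(r["conf"],2),proj(s,r["location"]))
W=cloud(s); z=W[...,2]; x=W[...,0];y=W[...,1]
for n,m in (("head",(z>48)&(z<64)&(abs(x-505)<90)&(abs(y+278)<90)),("handle",(z>30)&(z<44)&(abs(x-508)<60)&(y<-318)&(y>-530))):
    q=W[m]; print(n,len(q),"z",np.median(q[:,2]),cv2.minAreaRect(q[:,:2].astype(np.float32)))
    if n=="handle":
        for lo in range(-520,-310,15):
            p=q[(q[:,1]>=lo)&(q[:,1]<lo+15)]
            if len(p)>10: print(lo+7.5,np.percentile(p[:,0],[2,50,98]))
E
```

```text
t: 16.55
tcp_pos: [460.2, -33.7, 308.6]
tool_rot: [[-0.996, 0.083, 0.015], [0.083, 0.997, -0.001], [-0.015, 0.0, -1.0]]
t: 17.55
tcp_pos: [508.9, -241.1, 300.1]
tool_rot: [[-0.067, 0.998, 0.001], [0.998, 0.067, -0.0], [-0.0, 0.001, -1.0]]
force: [0.1, 0.1, -0.4]
opening: 85.2
gripper_force: 0.0
t: 17.8
tcp_pos: [508.2, -239.0, 300.5]
tool_rot: [[-0.076, 0.997, 0.0], [0.997, 0.076, 0.001], [0.001, 0.0, -1.0]]
t 17.8 tcp [ 508.2 -239.   300.5] F [ 0.6 -0.1  0.1] open 85.3
[[-0.076, 0.997, 0.0], [0.997, 0.076, 0.001], [0.001, 0.0, -1.0]] [-27.7   0.8 100.9   0.   78.4 -32.1]
mallet [ 505.5 -271.8    2.4] 0.74 [318.4 184.9]
mallet_grip [ 499.  -330.1   25.4] 0.61 [310.  232.2]
mallet_grip [ 653.  -359.2   -0.3] 0.25 [418.4 252.5]
pump_bottle [ 653.8 -358.2    3.2] 0.74 [419.8 252.9]
wedge_butt [ 145.6 -364.4    9.3] 0.62 [ 47.7 233.1]
head 4826 z 55.451313428657585 ((500.9435729980469, -275.4245300292969), (100.20848083496094, 70.42353057861328), 0.8063547611236572)
handle 2663 z 37.26045683731439 ((502.70794677734375, -416.2003173828125), (27.98589324951172, 196.00546264648438), 0.7527498602867126)
-512.5 [491.3 504.1 516.9]
-497.5 [490.6 503.6 517.2]
-482.5 [490.  503.8 516.7]
-467.5 [490.4 503.4 516.7]
-452.5 [489.5 503.1 516.6]
-437.5 [490.1 503.1 516.2]
-422.5 [489.1 502.7 516.3]
-407.5 [489.7 502.9 516. ]
-392.5 [488.8 502.1 515.6]
-377.5 [489.3 502.6 515.7]
-362.5 [488.4 502.  515.5]
-347.5 [488.8 501.9 515.1]
-332.5 [488.1 501.3 514.7]
-317.5 [488.6 502.4 515.2]
```

View pics/w4.png

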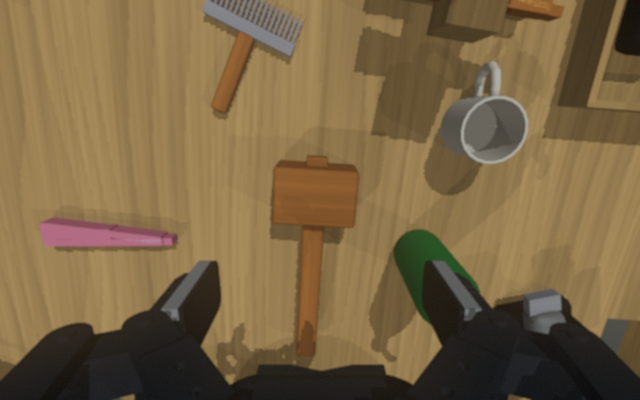

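The mallet head is at (315,195) with its handle running down to (307,350). It is clear of the green bottle at (430,260).

```bash
python3 -m pendant '{"commands":[-0.8,-0.1,0.8,0.3, -1.6,-0.2,2,0.6, -2.4,-0.3,3.2,0.6, -3.09,-0.42,4.3,0.6, -3.09,-0.42,5.5,0.6, -3.09,-0.42,6.7,0.6, -3.09,-0.42,7.8,0.6, -3.09,-0.42,8.8,0.6, -3.09,-0.42,9.4,0.6, -3.09,-0.42,9.7,0.6, -3.09,-0.42,9.7,0.6]}' 1 120 | head -4; python3 -m pendant '{"commands":[0,0,0,0, 0,0,0,0, 0,0,0,0, 0,0,0,0, 0,0,0,0, 0,0,0,0, 0,0,0,0, 0,0,0,0, 0,0,0,0]}' -1 120
python3 -m pendant '{"commands":[0,0,-0.5,0, 0,0,-1.2,0, 0,0,-2.2,0, 0,0,-3.2,0, 0,0,-4.2,0, 0,0,-5,0, 0,0,-5,0, 0,0,-5,0]}'
python3 - <<'E'
from h import *
np.set_printoptions(suppress=True,precision=1)
st(); s=snapshot("wrist"); np.savez("w5.npz",**s)
W=cloud(s); q=W.reshape(-1,3); q=q[(abs(q[:,2]-(get_obs()["tcp_pos"][2]+46))<6)&(abs(q[:,0]-503)<80)&(abs(q[:,1]+275)<80)]
print(len(q),np.median(q[:,2]),cv2.minAreaRect(q[:,:2].astype(np.float32)), q.min(0),q.max(0))
E
```

```text
t: 18.97
tcp_pos: [500.9, -331.5, 7.3]
tool_rot: [[-0.012, 1.0, -0.004], [1.0, 0.012, 0.003], [0.003, -0.004, -1.0]]
force: [-1.0, 1.0, -0.4]
t: 19.72
tcp_pos: [503.8, -333.9, 11.8]
tool_rot: [[-0.011, 1.0, 0.002], [1.0, 0.011, -0.002], [-0.002, 0.002, -1.0]]
force: [-0.6, 0.1, 5.5]
opening: 25.7
gripper_force: 117.6
t: 20.38
tcp_pos: [503.5, -333.7, 161.6]
tool_rot: [[-0.011, 1.0, 0.003], [1.0, 0.011, -0.002], [-0.002, 0.003, -1.0]]
force: [-0.1, -0.9, -3.5]
opening: 26.0
gripper_force: 118.8
t 20.38 tcp [ 503.5 -333.7  161.6] F [-0.1 -0.9 -3.5] open 26.0
[[-0.011, 1.0, 0.003], [1.0, 0.011, -0.002], [-0.002, 0.003, -1.0]] [-35.9  10.4 105.2  -0.   64.1 -36.5]
82558 205.27519240457463 ((500.91375732421875, -292.6690368652344), (98.85250854492188, 103.62003326416016), 0.7506656646728516) [ 451.1 -344.7  199.3] [ 550.3 -240.5  211.3]
```

```bash
python3 -m pendant '{"commands":[0.6,-0.2,0,0, 1.6,-0.4,0,0, 2.7,-0.6,0,0.3, 3.8,-0.8,0,0.6, 4.9,-1.06,0,0.92, 6,-1.06,0,0.92, 7,-1.06,0.4,0.92, 7.7,-1.06,1.2,0.92, 8,-1.06,2.1,0.92, 8,-1.06,2.9,0.92, 8,-1.06,3.42,0.92, 8,-1.06,3.42,0.92]}' | head -2;  python3 -m pendant '{"commands":[0,0,0,0, 0,0,0,0, 0,0,0,0]}'
cat > mal.py <<'E'
from rel import *
s=snapshot("wrist"); o=get_obs(); z0=o["tcp_pos"][2]
W=toR(cloud(s)); q=W[abs(W[...,2]-(z0+43.5))<4]; q=q[q[:,0]<-30]
print("t",o["t"],"tcp rack",(o["tcp_pos"][:2]-O)@R,z0,"F",o["force"],"head angle")
r=q[(q[:,1]>-20)]; print(len(r),"x",np.percentile(r[:,0],[1,99]),"y",np.percentile(r[:,1],[1,99]),"z",np.median(r[:,2]))
m=(abs(W[...,2]-86)<2.5)&(W[...,0]<-35)&(W[...,0]>-110)&(abs(W[...,1])<40); 
if m.sum(): q=W[m]; print("wedge top",m.sum(),"x",np.percentile(q[:,0],[1,99]),"y",np.percentile(q[:,1],[1,99]),"z",np.median(q[:,2]))
z=W[...,2]; p=(abs(z-189.7)<3)&(abs(W[...,0])<45)&(W[...,1]>-10)&(W[...,1]<50); q=W[p]
if p.sum()>20: print("post y",np.percentile(q[:,1],[2,98]))
E
python3 mal.py; python3 -c "
from h import *
save(snapshot('wrist'),'w6.png')"
```

```text
t: 21.43
tcp_pos: [461.8, -91.4, 50.8]
t: 21.68
tcp_pos: [469.0, -93.8, 58.1]
tool_rot: [[0.086, 0.996, 0.002], [0.996, -0.086, -0.0], [-0.0, 0.002, -1.0]]
force: [0.1, -0.1, -3.3]
opening: 25.9
gripper_force: 118.6
t 21.7333 tcp rack [-161.02  -56.3 ] 58.45817052673992 F [ 0.64 -0.15 -2.79] head angle
68662 x [-210.76 -115.72] y [-19.28  35.19] z 101.99242639726367
wedge top 7114 x [-82.73 -53.9 ] y [-14.55  17.06] z 84.47642897134081
```

View pics/w6.png

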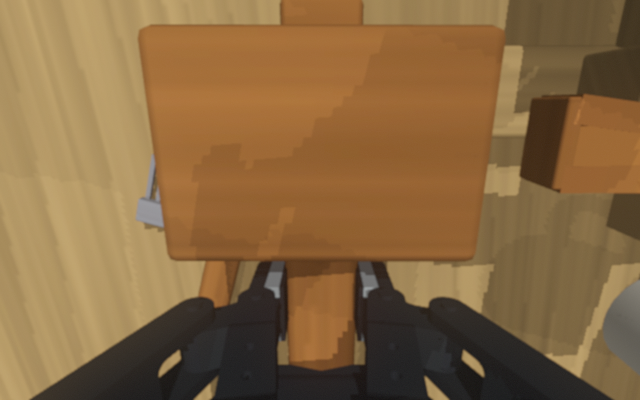

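The mallet head (140-500, 30-260) is lined up with the wedge butt face (525-570, 95-190), about 28 mm short of it. I creep up to find contact, then tap.

```bash
python3 -m pendant '{"commands":[0,0.2,0,0, 0,0.5,0,0, 0,0.7,0,0, 0,0.75,0,0, 0,0.8,0,0, 0,0.85,0,0]}' | grep -E "pos|force: \["; python3 -m pendant '{"commands":[0,0.05,0,0, 0,0.1,0,0]}' | grep -E "pos|force: \["; python3 -m pendant '{"commands":[0,0.05,0,0, 0,0.1,0,0]}' | grep -E "pos|force: \[";python3 -m pendant '{"commands":[0,0.05,0,0, 0,0.1,0,0]}' | grep -E "pos|force: \["
```

```text
tcp_pos: [493.7, -95.5, 57.1]
force: [0.6, -0.4, -4.1]
tcp_pos: [496.4, -95.7, 57.1]
force: [-0.2, -0.6, -5.0]
tcp_pos: [499.5, -96.1, 57.2]
force: [-0.9, -0.2, -3.2]
tcp_pos: [501.0, -96.3, 56.8]
force: [-6.7, -0.9, -1.3]
```

```bash
T='pos|force: \['; python3 -m pendant '{"commands":[0,-0.2,0,0, 0,-0.3,0,0, 0,-0.2,0,0, 0,-0.05,0,0, 0,0.05,0,0, 0,0.05,0,0]}' | grep -E "$T"; python3 -m pendant '{"commands":[0,-0.2,0,0, 0,-0.3,0,0, 0,-0.2,0,0, 0,-0.05,0,0, 0,0.07,0,0, 0,0.07,0,0]}' | grep -E "$T"; python3 -m pendant '{"commands":[0,-0.2,0,0, 0,-0.3,0,0, 0,-0.2,0,0, 0,-0.05,0,0, 0,0.1,0,0, 0,0.1,0,0]}' | grep -E "$T"
```

```text
tcp_pos: [502.5, -96.4, 56.8]
force: [-6.9, -0.6, 0.2]
tcp_pos: [504.7, -96.6, 56.8]
force: [-6.7, -1.0, 0.3]
tcp_pos: [507.8, -96.9, 56.8]
force: [-7.1, -1.2, 0.0]
```

```bash
T='pos|force: \['; python3 -m pendant '{"commands":[0,-0.2,0,0, 0,-0.3,0,0, 0,-0.2,0,0, 0,-0.05,0,0, 0,0.1,0,0, 0,0.1,0,0]}' | grep -E "$T"; python3 -m pendant '{"commands":[0,-0.2,0,0, 0,-0.3,0,0, 0,-0.2,0,0, 0,-0.05,0,0, 0,0.1,0,0, 0,0.1,0,0]}' | grep -E "$T"; python3 -m pendant '{"commands":[0,-0.2,0,0, 0,-0.3,0,0, 0,-0.2,0,0, 0,-0.05,0,0, 0,0.1,0,0, 0,0.1,0,0]}' | grep -E "$T"
```

```text
tcp_pos: [510.7, -97.1, 56.9]
force: [-6.8, -0.3, 0.0]
tcp_pos: [513.8, -97.4, 56.9]
force: [-8.1, -0.3, 0.2]
tcp_pos: [516.7, -97.6, 56.9]
force: [-6.5, -0.3, 1.6]
```

```bash
T='pos|force: \[|^t:'; python3 -m pendant '{"commands":[0,-0.2,0,0, 0,-0.3,0,0, 0,-0.2,0,0, 0,-0.05,0,0, 0,0.1,0,0, 0,0.1,0,0]}' | grep -E "$T"; python3 -m pendant '{"commands":[0,-0.2,0,0, 0,-0.3,0,0, 0,-0.2,0,0, 0,-0.05,0,0, 0,0.1,0,0, 0,0.1,0,0]}' | grep -E "$T"
```

```text
t: 26.28
tcp_pos: [519.7, -97.9, 57.0]
force: [-7.4, -0.4, 1.0]
t: 26.78
tcp_pos: [522.7, -98.1, 57.0]
force: [-5.9, 0.1, 1.7]
```

```bash
T='pos|force: \[|^t:'; python3 -m pendant '{"commands":[0,-0.2,0,0, 0,-0.3,0,0, 0,-0.2,0,0, 0,-0.05,0,0, 0,0.07,0,0, 0,0.07,0,0]}' | grep -E "$T"; python3 -m pendant '{"commands":[0,-0.2,0,0, 0,-0.3,0,0, 0,-0.2,0,0, 0,-0.07,0,0, 0,0.05,0,0, 0,0.05,0,0]}' | grep -E "$T"
```

```text
t: 27.28
tcp_pos: [524.3, -98.3, 56.8]
force: [-8.9, -0.9, 1.0]
t: 27.78
tcp_pos: [524.5, -98.3, 56.4]
force: [-10.9, -1.4, 2.8]
```

```bash
T='pos|force: \[|^t:'; python3 -m pendant '{"commands":[0,-0.2,0,0, 0,-0.3,0,0, 0,-0.2,0,0, 0,-0.07,0,0, 0,0.03,0,0, 0,0.05,0,0, 0,0.05,0,0]}' | grep -E "$T"
```

```text
t: 28.37
tcp_pos: [524.6, -98.3, 56.1]
force: [-15.7, -1.8, 4.5]
```

```bash
T='pos|force: \[|^t:'; python3 -m pendant '{"commands":[0,-0.2,0,0, 0,-0.3,0,0, 0,-0.2,0,0, 0,-0.07,0,0, 0,0.0,0,0, 0,0,0,0, 0,0,0,0]}' | grep -E "$T"
```

```text
t: 28.95
tcp_pos: [524.6, -98.3, 56.0]
force: [-14.5, -1.0, 4.3]
```

```bash
T='pos|force: \[|^t:'; python3 -m pendant '{"commands":[0,-0.2,0,0, 0,-0.3,0,0, 0,-0.2,0,0, 0,-0.07,0,0, 0,0.02,0,0, 0,0.02,0,0, 0,0.02,0,0]}' | grep -E "$T"; python3 -m pendant '{"commands":[0,-0.2,0,0, 0,-0.3,0,0, 0,-0.2,0,0, 0,-0.07,0,0, 0,0.0,0,0, 0,0,0,0, 0,0,0,0]}' | grep -E "$T"
python3 -m pendant '{"commands":[0,-0.4,0,0, 0,-0.8,0,0, 0,-1.4,0,0, 0,-1.4,0,0, 0,-1.4,0,0]}'| grep -E "$T"; python3 mal.py
```

```text
t: 29.53
tcp_pos: [524.6, -98.3, 55.8]
force: [-16.1, -0.8, 5.0]
t: 30.12
tcp_pos: [524.6, -98.3, 55.9]
force: [-16.0, -0.2, 5.1]
t: 30.53
tcp_pos: [487.8, -95.0, 57.5]
force: [1.1, 0.3, -4.0]
t 30.5833 tcp rack [-141.43  -56.02] 57.904944845698246 F [-0.2   0.23 -2.58] head angle
68996 x [-192.    -96.96] y [-19.27  35.54] z 101.38606010705648
wedge top 5012 x [-58.33 -35.82] y [-14.79  17.07] z 84.26248724904092
```

```bash
cat > post.py <<'E'
from rel import *
for c in ["scene","top"]:
    for nm,s in (("before",dict(np.load(c+"0.npz"))),("now",snapshot(c))):
        W=toR(cloud(s)); z=W[...,2]; p=(abs(z-188.5)<4)&(abs(W[...,0])<30)&(W[...,1]>-15)&(W[...,1]<60); q=W[p]
        if len(q)>20: print(c,nm,len(q),"y",np.percentile(q[:,1],[5,50,95]),q[:,1].mean())
E
python3 post.py
```

```text
scene before 232 y [ 5.76 21.74 37.4 ] 21.871166964785548
scene now 231 y [ 9.43 25.4  41.08] 25.44562592270608
top before 178 y [ 4.83 20.38 36.5 ] 20.569560819769197
top now 175 y [ 7.78 24.72 40.03] 24.35786690735199
```

The post has moved by 3.6 mm in both views, which matches the starting gap, and 16 N taps no longer move the wedge, so it is home. Now the mallet goes back to where it lay.

```bash
python3 -m pendant '{"commands":[0,0,-0.8,0, 0,0,-2,0, -0.3,0,-3,0, -1,0,-3.4,0, -2.1,0.1,-3.4,0, -3.2,0.3,-3.4,-0.2, -4.3,0.5,-3.4,-0.4, -5.4,0.7,-3.4,-0.7, -6.4,0.9,-3.4,-0.92, -7.2,1.1,-3.4,-0.92, -7.88,1.2,-3.4,-0.92, -7.88,1.2,-3.4,-0.92]}' | head -2
python3 -m pendant '{"commands":[0,0,0,0, 0,0,0,0, 0,0,0.8,0, 0,0,1.8,0, 0,0,2.8,0, 0,0,3.6,0, 0,0,4.1,0, 0,0,4.4,0, 0,0,4.5,0, 0,0,4.5,0, 0,0,4.5,0]}'; python3 -c "
from h import *
st()"
```

```text
t: 31.68
tcp_pos: [504.9, -338.5, 159.7]
t: 32.6
tcp_pos: [504.7, -333.9, 25.5]
tool_rot: [[-0.012, 1.0, 0.002], [1.0, 0.012, -0.001], [-0.001, 0.002, -1.0]]
force: [0.2, -0.6, -3.1]
opening: 26.1
gripper_force: 119.6
t 32.6 tcp [ 504.7 -333.9   25.5] F [ 0.2 -0.6 -3.1] open 26.1
[[-0.012, 1.0, 0.002], [1.0, 0.012, -0.001], [-0.001, 0.002, -1.0]] [-35.9  19.2 110.4   0.   50.3 -36.5]
```

```bash
python3 -m pendant '{"commands":[0,0,0.15,0, 0,0,0.3,0, 0,0,0.38,0, 0,0,0.42,0, 0,0,0.42,0, 0,0,0.42,0]}'|grep -E "pos|force: \["; python3 -m pendant '{"commands":[0,0,0.03,0, 0,0,0.06,0, 0,0,0.06,0]}'|grep -E "pos|force: \["
```

```text
tcp_pos: [503.6, -333.8, 11.9]
force: [-0.3, 0.6, -1.7]
tcp_pos: [503.7, -334.0, 11.7]
force: [-4.9, 2.4, 9.2]
```

```bash
python3 -m pendant '{"commands":[0,0,-0.04,0, 0,0,-0.04,0]}'|grep -E "pos|force: \["; python3 -m pendant '{"commands":[0,0,0,0, 0,0,0,0, 0,0,0,0, 0,0,0,0, 0,0,0,0, 0,0,0,0]}' 1|grep -E "pos|opening"; python3 -m pendant '{"commands":[0,0,-0.4,0, 0,0,-1.2,0, 0,0,-2.3,0, 0,0,-3.5,0, 0,0,-4.7,0, 0,0,-5.9,0, 0.5,0,-7.1,0, 1.2,0,-8.2,0, 2,0,-9,0, 2.8,0,-9.6,0, 3,0,-9.6,0, 3,0,-9.6,0]}' 1
python3 - <<'E'
from h import *
np.set_printoptions(suppress=True,precision=1)
s=snapshot("wrist"); W=cloud(s); z=W[...,2];x=W[...,0];y=W[...,1]
m=(z>48)&(z<64)&(abs(x-505)<90)&(abs(y+278)<90); q=W[m]; print("head z",np.median(q[:,2]),cv2.minAreaRect(q[:,:2].astype(np.float32)))
s=snapshot("scene"); save(s,"s9.png")
E
python3 post.py
```

```text
tcp_pos: [504.0, -334.1, 11.8]
force: [-1.2, 0.7, 3.1]
tcp_pos: [503.6, -333.7, 11.0]
opening: 85.0
t: 35.02
tcp_pos: [503.3, -242.7, 301.6]
tool_rot: [[-0.013, 1.0, 0.004], [1.0, 0.013, -0.002], [-0.002, 0.004, -1.0]]
force: [-0.1, 0.5, -0.2]
opening: 85.4
gripper_force: 0.0
head z 55.44360070971004 ((500.9957580566406, -275.68212890625), (100.02705383300781, 70.30127716064453), 0.6211878061294556)
scene before 232 y [ 5.76 21.74 37.4 ] 21.871166964785548
scene now 233 y [ 8.68 25.17 41.7 ] 25.822599911245227
top before 178 y [ 4.83 20.38 36.5 ] 20.569560819769197
top now 172 y [ 7.6  24.26 39.96] 23.72165800960369
```

View pics/s9.png

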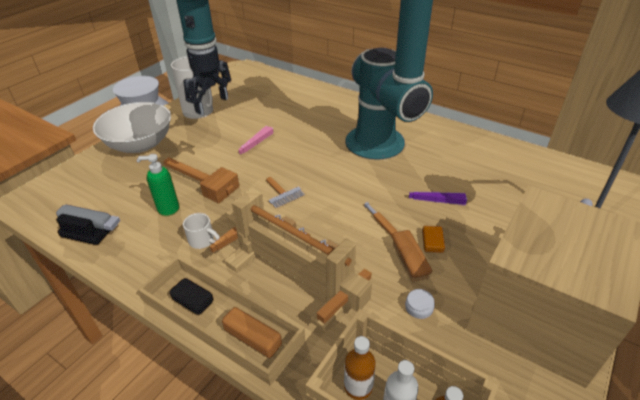

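The mallet is flat on the bench at (215,183) in its old place. The wedge nose shows at (225,240) behind the post, and everything else stands as before.

```bash
python3 -c "
from cell import arm
print(arm.hand_in())"
```

```text
the job is handed in; nothing more can be done
None
```

The job is handed in: light taps drove the wedge home (16 N no longer moves it), the post has closed up by about 3.6 mm and looks tight on the shoulder, and the mallet lies back in its old place.

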